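# Press an electronic shelf label home in its programming dock

### The job

Take the red electronic shelf label out of its blue stand and push it down behind the yellow lip of the black programming dock, display facing the lip side, until it sits fully home on the slot floor with the sprung contacts pressed down. Keep it pressed home for at least three seconds so that it can be programmed, and finish while still pressing it there: the contacts push it back up if you let go. Leave the grey label, the breadboard, the blue controller board and the jar where they are.

Things in the scene. Friction and masses are not known exactly. Their poses are not given: they have to be found in the camera images.
- red_tag: The label to program: a rigid upright red plastic plate, 12 mm thick (its x), 80 mm wide (its y), 74 mm tall (its z), 60 to 130 g, with a pale display on its +x face. Origin: centre of its bottom edge face; z up along its height. Starts standing in one of the two slots of the stand, bottom 8 mm above the table, top at 82 mm (slot play 1 mm each way in thickness, 2 mm in width).
- red_tag_display (a point): Centre of the pale display on the red label's +x face, 50 mm above its bottom edge.
- grey_tag: A second label of the same shape and size, grey, standing in the other slot of the stand, the two centre planes 60 mm apart. Leave it alone.
- stand: Blue plastic storage stand, fixed to the table, 130 (x) x 100 (y) mm, floor 8 mm thick. Two slots lie along its y, centred at x = -30 and +30 mm in its frame, each between walls that rise to 28 mm above the table. Origin: centre of the underside. It and the dock may swap sides of the table.
- dock: Black plastic programming dock with a bright yellow front lip, fixed to the table. Origin: on the table under the centre of its slot; x points out through the lip, the front (away from the robot, give or take the yaw), y along the slot, z up. Base: x -55 to +25 mm, y -55 to +55 mm, 12 mm high; its top is the slot floor.
- dock_floor (a point): Centre of the dock's slot floor, 12 mm above the table. The slot is 15 mm (dock x) by 84 mm (dock y), between lip (+x) and back wall (-x). Fully home, the label stands upright here, its bottom on the floor, width along the slot, display on the lip side, top at 86 mm above the table.
- dock_mouth (a point): Centre of the slot's mouth, 44 mm above the table, the highest level of the dock. Lip, back and end walls go up straight to 36 mm above the table, then flare outwards: at the top the mouth is 28 mm (dock x) by 97 mm (dock y), and the flares' outer edges are 35 mm apart in dock x.
- contacts (a joint): Brass sprung contact bar, 8 x 30 mm, at the middle of the dock's slot floor; it moves straight down. Value in m: 0 = up, top 7 mm above the slot floor (19 mm above the table); 0.007 = pressed flush with the floor, label fully home. It pushes back with about 3 N at the start and 9 N when flush; it does not latch.
- breadboard: Cream breadboard lying loose, 165 x 55 x 10 mm with small parts to 17 mm high, origin at the centre of its underside, long side along its x. Leave it alone.
- controller: Blue controller board lying loose, 54 x 70 mm, up to 17 mm high, origin at the centre of its underside. Leave it alone.
- jar: Small closed jar with a green cap, 54 mm diameter, 60 mm high, standing loose, origin at the centre of its underside. Leave it alone.

How it is judged:
By the outcome, as a careful person would: the job done as asked, in the order asked, and still so for the second after the job is handed in, while the arm keeps its last pose, push and grip.
It also fails if it takes over 51 s, if anything falls off the work surface, if the arm or the gripper's body presses on something with over 40 N, if the wrist force passes 120 N, or if a joint passes its speed limit or range.

### The arm

A 6-joint arm with a two-finger parallel gripper is mounted at the origin on the work surface. World frame = base frame: x ahead of the robot, y to its left, z up, the work surface at z = 0. Lengths are in m, angles in rad, forces in N, time in s.
With the tool pointing down it reaches from about 0.325 to 0.775 m from the base axis. Payload 5.5 kg.
Tool frame: the origin (TCP) lies at the very end of the fingers, on their centre line; the grasp point (between the pads) lies 19 mm behind it; z points along the fingers, x is the direction in which the jaws open and shut, and the axes are right-handed (so a half turn about z gives the same grasp; the last joint's range is limited). The gripper opens to 88 mm and grips with 3 to 60 N. Pads are 20 mm wide; open, the fingers measure 115 mm over their backs; the gripper's body (75 mm by 178 mm) begins 61 mm behind the grasp point.
Start: joints at [1.242, 0.091, 1.231, -0, 1.82, -0.057], TCP at [0.161, 0.578, 0.223] pointing down, gripper open.
Joint ranges: [-2.87, 2.87], [-0.86, 2.18], [0.17, 2.46], [-1.51, 4.65], [0.06, 2.69], [-2.65, 2.65]. Speed limits (rad/s): [2.57, 2.57, 3.01, 3.14, 3.14, 3.14].

### API

Orientations are given as a unit quaternion [x, y, z, w].
In Python, from bench import readout, get_image, camera_params, arm, models gives the robot as it stands.
- The arm moves only by the tool play_rows, never from a script. Its argument "plan" is a list of rows, each a list of 3 entries, a list of its own where there are three numbers: the gripper command: -1 is shut, 1 is fully open, values between are in proportion, then the shift along the tool's x, y, z in m, then the turn, a rotation vector about the tool's x, y, z in rad. A call has 1 to 12 rows; each row shifts and turns the commanded pose from where the row before left it, along the tool's axes as they then stand; what a row does not reach is not made up. A row lasts 1/8 s, in which the tool goes at most 62.5 mm and 10.7 degrees, less where a joint would pass 70% of its speed; a pose out of reach is approached as far as the arm can. A call is refused whole if a number of a shift passes 0.0625 or a number of a turn 0.188, either way. A call with a gripper value outside its range is refused whole. The fingers move at their own pace and stop on an object; "newtons" is the grip in N (left out, the last holds). Time passes only in rows, so rows that do not move let the fingers close. It gives the time, the measured TCP pose, the force and the opening at its end, in the units of the state.
- readout.observe(): the state, without advancing time (a new reading comes with each control period).
- get_image(name): name is "scene" or "top" or "wrist"; returns the picture (384x512x3 uint8, red, green, blue); there is no depth.
- camera_params(name): a dict with "K" (3x3 intrinsics, pixels), "R" (3x3) and "t" (3): a world point X has camera coordinates R X + t. Camera axes: x right, y down, z forward; pixel columns grow to the right and rows downward; lengths in m; the calibration is good to about 2 mm. A picture is of the moment at which its call begins: read the wrist's pose just before it. camera_params takes no time and is no camera call; for the wrist camera it gives the pose at the moment of the call.
- arm.finish_job(): hands the job in, once; it reports no verdict.
Trained networks look in the newest picture that a camera, given by its name, has taken for a name from the list of things; names that differ only in an ending like _2 or _b are one class to them, and where a whole thing is asked for, a point or a joint stands for the part that bears it (a point fixed in the world has none). Each returns a list of dicts, best first, with "confidence" (0 to 1); they miss things now and then, are a little off and sometimes report something else, mostly with a low value. They report only what shows in the picture. A call takes as long as a camera call.
- models.trace(camera, thing): "region" (384x512 bool, what is visible of it) and "bbox" ([left, top, right, bottom] in pixels, round what is visible of it).
The state is a dict: "clock": time; "joint_pos": joint angles; "qd": joint speeds; "joint_efforts": joint torques, N m; "ee_pos": TCP position; "tool_rot": TCP orientation; "force": force on the tool from outside, world axes, zero at the start; "torque": the same for the moment, N m; "gripper_width": finger opening in m.
Only numpy, scipy, OpenCV 4.12 (cv2) and the standard library are available. Lean on these libraries where they do the work, as an engineer would, in place of code of your own. Each camera call takes 0.05 s, during which the arm holds its last target.

## Working session

There is one attempt and no reset: what is moved stays moved. The work goes in short steps, Python scripts to look and compute and a tool call to move; the robot and the scene stay as the last step left them, time stands still between calls to the robot, and variables do not carry over. Pictures are saved under pics/ and viewed, and the job is handed in when it is done.

Besides the shell and the picture viewer there is one more tool, called as name(argument=value, ...) on one line, values as JSON. play_rows: Moves the arm, as the interface text tells. Its arguments: {"type":"object","properties":{"plan":{"type":"array","items":{"type":"array"}},"newtons":{"type":"number"}},"required":["plan"]}

```bash
ls; mkdir -p pics
cat > h.py <<'E'
import numpy as np, cv2
from bench import readout, get_image, camera_params, arm, models
def save(im,n): cv2.imwrite('pics/'+n, cv2.cvtColor(im,cv2.COLOR_RGB2BGR))
def proj(c,X):
    p=camera_params(c) if isinstance(c,str) else c
    X=np.atleast_2d(X); q=X@np.array(p['R']).T+np.array(p['t']); u=q@np.array(p['K']).T
    return u[:,:2]/u[:,2:]
def ray(c,uv,z):
    p=camera_params(c) if isinstance(c,str) else c
    R=np.array(p['R']);t=np.array(p['t']);K=np.array(p['K'])
    uv=np.atleast_2d(uv); d=np.c_[uv,np.ones(len(uv))]@np.linalg.inv(K).T@R; o=-R.T@t
    return o+d*((z-o[2])/d[:,2])[:,None]
E
python3 - <<'E'
from h import *
for n in ['scene','top']:
    save(get_image(n),n+'0.png'); p=camera_params(n); print(n,p['K'],-np.array(p['R']).T@p['t'])
s=readout.observe()
for k in s: print(k,np.round(s[k],3))
E
```

```text
pics
scene [[454.9724262    0.         262.34142369]
 [  0.         454.9724262  185.82560463]
 [  0.           0.           1.        ]] [1.1885162  0.25420511 0.72440202]
top [[379.17129614   0.         246.6304757 ]
 [  0.         379.17129614 189.91245075]
 [  0.           0.           1.        ]] [0.51117498 0.00763646 0.77647588]
clock 0.1
joint_pos [ 1.242  0.092  1.232  0.     1.82  -0.057]
qd [ 0.001 -0.006 -0.002 -0.001  0.001  0.001]
joint_efforts [ 2.0000e-03 -4.4786e+01 -4.0757e+01  7.0000e-02  2.8000e-02 -0.0000e+00]
ee_pos [0.161 0.578 0.222]
tool_rot [ 0.796  0.605 -0.001  0.   ]
force [ 0.03   0.662 -1.36 ]
torque [ 0.024 -0.024  0.013]
gripper_width 0.088
```

View pics/scene0.png

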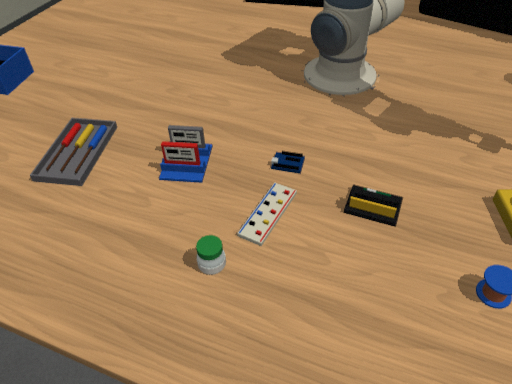

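View pics/top0.png

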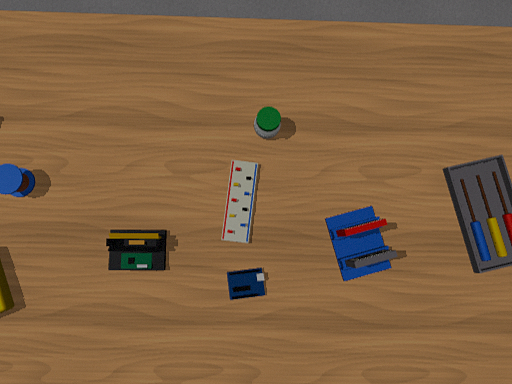

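Run:
```python
from h import *
out={}
for c in ['top','scene']:
    im=get_image(c)
    ov=im.copy()
    for th in ['red_tag','grey_tag','stand','dock']:
        r=models.trace(c,th)
        for i,d in enumerate(r[:2]):
            print(c,th,round(d['confidence'],2),d['bbox'],d['region'].sum())
        if r:
            out[c+'_'+th]=r[0]['region']
            cs,_=cv2.findContours(r[0]['region'].astype(np.uint8),0,1); 
    out[c]=im
    b=cv2.resize(im,None,fx=1,fy=1)
    for k in list(out):
        pass
    if c=='top': a=np.vstack([cv2.resize(im[190:300,310:410],(800,600)[0:2] and (500,550),interpolation=2)])
    if c=='top':
        A=cv2.resize(im[195:290,310:410],(500,475),interpolation=2)
        B=cv2.resize(im[220:280,100:175],(300,240),interpolation=2)
        V=np.zeros((475,800,3),np.uint8);V[:,:500]=A;V[:240,500:]=B
        save(V,'topcrop.png')
np.savez('m.npz',**out)
```

```text
top red_tag 0.57 [336.1, 221.1, 388.5, 234.4] 391
top grey_tag 0.61 [346.4, 250.4, 396.4, 268.7] 477
top stand 0.88 [326.0, 203.8, 387.3, 280.9] 2597
top dock 0.96 [105.2, 226.0, 168.6, 270.1] 2366
top dock 0.63 [335.0, 217.5, 385.0, 233.6] 457
scene red_tag 0.63 [162.9, 143.3, 199.7, 166.0] 737
scene grey_tag 0.69 [166.4, 125.7, 205.9, 150.3] 626
scene stand 0.89 [160.3, 144.6, 213.1, 184.5] 1025
scene stand 0.39 [343.8, 182.2, 403.9, 226.8] 1592
scene dock 0.7 [341.2, 183.4, 404.0, 226.3] 1614
```

View pics/topcrop.png

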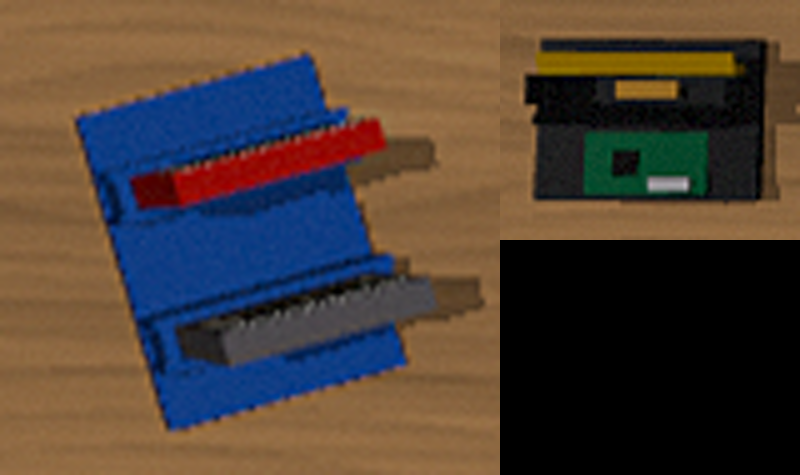

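Run:
```python
from h import *
f=lambda P,o,s:np.array(P)/s+np.array(o)-0.5+0.1
S=ray('top',f([(78,118),(310,55),(405,365),(168,430)],(310,195),5),0.008); print(S.round(4)); 
d=S[0]-S[1]; print('stand c',S.mean(0), 'yaw(y axis)',np.arctan2(-d[0],d[1]), np.linalg.norm(S-np.roll(S,-1,0),axis=1)); d=S[0]-S[3]; print(np.arctan2(d[1],d[0]))
T=ray('top',f([(180,205),(385,148),(378,120),(170,168)],(310,195),5),0.082); print('red',T.round(4),T.mean(0))
D=ray('top',f([(540-500,40),(765-500,40),(760-500,199),(535-500,199)],(100,220),4),0.012); print('dock',D.round(4)); print(np.linalg.norm(D-np.roll(D,-1,0),axis=1))
L=ray('top',f([(37,53),(233,53),(235,75),(37,75)],(100,220),4),0.044);print('lip',L.round(4))
p=camera_params('wrist');print('wrist cam',-np.array(p['R']).T@p['t'],np.array(p['R'])[2],p['K'][0])
print(readout.observe()['ee_pos'])
```

```text
[[ 0.5611 -0.1672  0.008 ]
 [ 0.5891 -0.2628  0.008 ]
 [ 0.4651 -0.2984  0.008 ]
 [ 0.4377 -0.2025  0.008 ]]
stand c [ 0.51325036 -0.23272466  0.008     ] yaw(y axis) 0.28506838724481603 [0.09961968 0.12900044 0.09974142 0.12833424]
0.27857996742451235
red [[ 0.5253 -0.1877  0.082 ]
 [ 0.5479 -0.2638  0.082 ]
 [ 0.5581 -0.2615  0.082 ]
 [ 0.5387 -0.1841  0.082 ]] [ 0.54252831 -0.22426551  0.082     ]
dock [[0.5281 0.2651 0.012 ]
 [0.5306 0.1535 0.012 ]
 [0.4527 0.1521 0.012 ]
 [0.4505 0.2621 0.012 ]]
[0.11155693 0.07792575 0.11002642 0.07769981]
lip [[0.5212 0.2553 0.044 ]
 [0.5233 0.1623 0.044 ]
 [0.5129 0.1608 0.044 ]
 [0.5108 0.2545 0.044 ]]
wrist cam [0.09746466 0.59616147 0.38498897] [ 0.23599596 -0.06575665 -0.96952667] [316.91626667   0.         256.54712798]
[0.16107291 0.577979   0.22264486]
```

play_rows(plan=[[-0.18, [0, 0, 0], [0, 0, 0.17]], [-0.18, [0, 0, 0], [0, 0, 0.17]], [-0.18, [0, 0, 0], [0, 0, 0.17]], [-0.18, [0, 0, 0], [0, 0, 0.17]], [-0.18, [0, 0, 0], [0, 0, 0.17]], [-0.18, [0, 0, 0], [0, 0, 0.17]], [-0.18, [0.007, 0.044, 0], [0, 0, 0]], [-0.18, [0.007, 0.044, 0], [0, 0, 0]], [-0.18, [0.007, 0.044, 0], [0, 0, 0]], [-0.18, [0.007, 0.044, 0], [0, 0, 0]], [-0.18, [0.007, 0.044, 0], [0, 0, 0]], [-0.18, [0.007, 0.044, 0], [0, 0, 0]]])

```text
clock: 2.1
ee_pos: [0.2746, 0.3345, 0.2229]
tool_rot: [0.99, 0.139, 0.0, -0.0]
force: [0.3, -0.1, -0.4]
gripper_width: 0.0356
```

play_rows(plan=[[-0.18, [0.007, 0.044, 0], [0, 0, 0]], [-0.18, [0.007, 0.044, 0], [0, 0, 0]], [-0.18, [0.007, 0.044, 0], [0, 0, 0]], [-0.18, [0.007, 0.044, 0], [0, 0, 0]], [-0.18, [0.007, 0.044, 0], [0, 0, 0]], [-0.18, [0.007, 0.044, 0], [0, 0, 0]], [-0.18, [0.007, 0.044, 0], [0, 0, 0]], [-0.18, [0.007, 0.044, 0], [0, 0, 0]], [-0.18, [0.007, 0.044, 0], [0, 0, 0]], [-0.18, [0.007, 0.044, 0], [0, 0, 0]], [-0.18, [0.007, 0.044, 0], [0, 0, 0]], [-0.18, [0.007, 0.044, 0], [0, 0, 0]]])

```text
clock: 3.6
ee_pos: [0.5008, -0.1502, 0.2228]
tool_rot: [0.99, 0.139, 0.0, 0.0]
force: [0.7, -0.2, -0.0]
gripper_width: 0.0362
```

play_rows(plan=[[-0.18, [0.014, 0.03, 0], [0, 0, 0]], [-0.18, [0, 0, 0], [0, 0, 0]]])

```text
clock: 3.85
ee_pos: [0.5224, -0.1751, 0.2215]
tool_rot: [0.99, 0.138, -0.001, -0.0]
force: [0.6, 0.6, 0.0]
gripper_width: 0.0359
```

Run:
```python
from h import *
s=readout.observe(); p=camera_params('wrist'); im=get_image('wrist'); print(s['ee_pos'],s['tool_rot'])
np.savez('w1.npz',im=im,**p)
save(im,'w1.png')
# overlay predicted tag box
c,sn=np.cos(.28),np.sin(.28)
R=np.array([[c,-sn],[sn,c]])
o=np.array([.542,-.2244])
q=[]
for z in (.03,.082):
  for x,y in((-6,-40),(6,-40),(6,40),(-6,40)): q.append([*(o+R@np.array([x,y])/1e3),z])
print(proj(p,q).round(1))
ov=im.copy(); P=proj(p,q)
for k in (0,4): cv2.polylines(ov,[(P[k:k+4]*8).round().astype(np.int32)],True,(0,255,0) if k else (255,255,0),1,cv2.LINE_AA,3)
save(cv2.resize(ov,(800,600),interpolation=2),'w1o.png')
r=models.trace('wrist','red_tag'); print([(d['confidence'],d['bbox']) for d in r])
```

```text
[ 0.52240491 -0.17511784  0.22147245] [ 9.90432369e-01  1.37995836e-01 -8.35916848e-04 -4.15526536e-04]
[[256.  240.3]
 [265.9 240.3]
 [266.2 175.5]
 [255.7 175.5]
 [255.8 261. ]
 [267.3 261. ]
 [267.7 187. ]
 [255.5 187.1]]
[]
```

View pics/w1o.png

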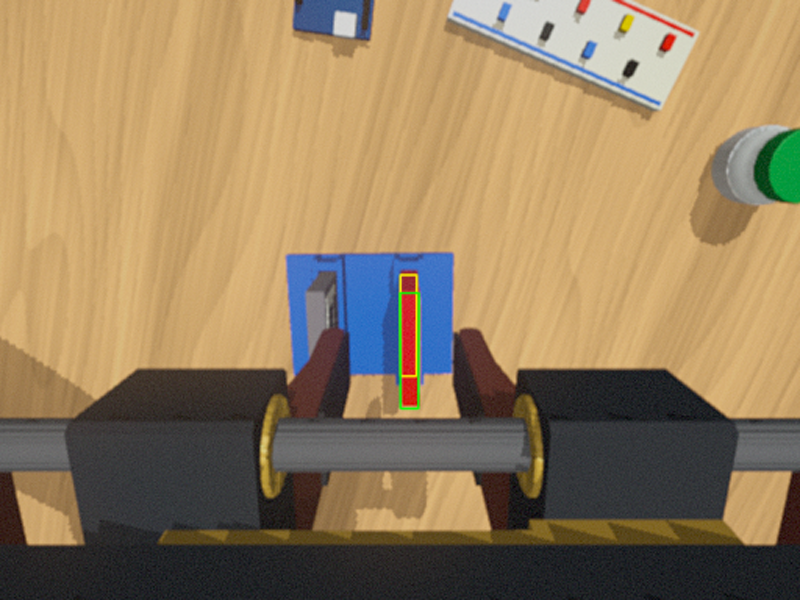

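Run:
```python
from h import *
d=np.load('w1.npz'); im=d['im'].astype(int); p={k:d[k] for k in 'KRt'}
m=(im[...,0]>120)&(im[...,1]<70)&(im[...,2]<70); m[:, :230]=0; m[:,300:]=0; m[:170]=0;m[270:]=0
for v in range(190,262,5):
    u=np.where(m[v])[0]
    if len(u): print(v,u.min(),u.max()+1, ray(p,[[(u.min()+u.max())/2,v]],.082).round(4))
A=ray(p,[[np.where(m[v])[0].mean(),v] for v in range(192,260) if m[v].any()],.082)
f=np.polyfit(A[:,1],A[:,0],1); print('yaw',np.arctan(-f[0]),'x at y=-.2244',np.polyval(f,-.2244)); u=np.where(m.any(1))[0]; print(u.min(),u.max())
```

```text
190 257 268 [[ 0.5322 -0.1887  0.082 ]]
195 257 267 [[ 0.5331 -0.1938  0.082 ]]
200 257 267 [[ 0.5345 -0.1988  0.082 ]]
205 257 267 [[ 0.536  -0.2038  0.082 ]]
210 257 267 [[ 0.5374 -0.2089  0.082 ]]
215 257 267 [[ 0.5389 -0.2139  0.082 ]]
220 258 267 [[ 0.5409 -0.2189  0.082 ]]
225 258 267 [[ 0.5424 -0.2241  0.082 ]]
230 257 267 [[ 0.5434 -0.2295  0.082 ]]
235 257 267 [[ 0.5449 -0.2348  0.082 ]]
240 258 267 [[ 0.5469 -0.2399  0.082 ]]
245 258 267 [[ 0.5485 -0.2453  0.082 ]]
250 257 267 [[ 0.5495 -0.2508  0.082 ]]
255 258 268 [[ 0.5521 -0.256   0.082 ]]
yaw 0.2901135591963895 x at y=-.2244 0.542174154735049
174 258
```

play_rows(plan=[[-0.18, [0.003, 0.027, 0], [0, 0, 0]], [-0.18, [0.002, 0.026, 0], [0, 0, 0]], [-0.18, [0, 0, 0.03], [0, 0, 0]], [-0.18, [0, 0, 0.03], [0, 0, 0]], [-0.18, [0, 0, 0.03], [0, 0, 0]], [-0.18, [0, 0, 0.02], [0, 0, 0]], [-0.18, [0, 0, 0], [0, 0, 0]], [-0.18, [0, 0, 0], [0, 0, 0]]])

```text
clock: 4.95
ee_pos: [0.542, -0.2232, 0.1143]
tool_rot: [0.99, 0.139, 0.001, 0.001]
force: [0.4, 0.4, 0.4]
gripper_width: 0.036
```

Run:
```python
from h import *
s=readout.observe(); im=get_image('wrist'); print(s['clock'],s['ee_pos'],s['tool_rot'])
save(im[150:330,130:390],'w2.png'); save(cv2.resize(im[150:330,130:390],(780,540),interpolation=2),'w2.png')
```

```text
4.95 [ 0.54195984 -0.22321459  0.11429188] [9.90262338e-01 1.39209711e-01 8.97270471e-04 5.93845125e-04]
```

View pics/w2.png

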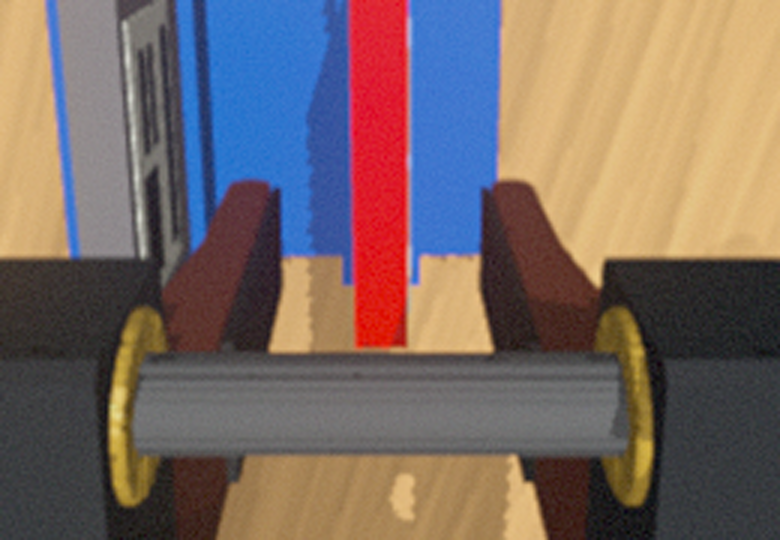

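play_rows(plan=[[-0.18, [0, 0, 0.017], [0, 0, 0]], [-0.18, [0, 0, 0.017], [0, 0, 0]], [-0.18, [0, 0, 0.017], [0, 0, 0]], [-0.18, [0, 0, 0.015], [0, 0, 0]], [-0.18, [0, 0, 0], [0, 0, 0]], [-1, [0, 0, 0], [0, 0, 0]], [-1, [0, 0, 0], [0, 0, 0]], [-1, [0, 0, 0], [0, 0, 0]], [-1, [0, 0, 0], [0, 0, 0]], [-1, [0, 0, 0], [0, 0, 0]]], newtons=45)

```text
clock: 6.25
ee_pos: [0.5419, -0.2234, 0.0475]
tool_rot: [0.99, 0.139, 0.001, 0.0]
force: [-0.6, 0.3, 4.9]
gripper_width: 0.0115
```

play_rows(plan=[[-1, [0, 0, -0.01], [0, 0, 0]], [-1, [0, 0, -0.02], [0, 0, 0]], [-1, [0, 0, -0.03], [0, 0, 0]], [-1, [0, 0, -0.03], [0, 0, 0]], [-1, [0, 0, -0.03], [0, 0, 0]], [-1, [0, 0, 0], [0, 0, 0]]])

```text
clock: 7.0
ee_pos: [0.5426, -0.224, 0.171]
tool_rot: [0.99, 0.139, 0.003, 0.002]
force: [-0.1, -0.8, -1.3]
gripper_width: 0.0119
```

Run:
```python
from h import *
s=readout.observe(); im=get_image('wrist'); print(s['clock'],s['ee_pos'],s['tool_rot'],s['force'],s['gripper_width'])
sc=get_image('scene')
V=np.hstack([cv2.resize(im[150:330,130:390],(400,277)),cv2.resize(sc[100:200,140:284],(400,277),interpolation=2)]); save(V,'w3.png')
```

```text
7.0 [ 0.54257059 -0.22396187  0.17095358] [0.99029371 0.13895379 0.00257793 0.00188995] [-0.10348208 -0.77197036 -1.29214211] 0.01191137962588021
```

View pics/w3.png

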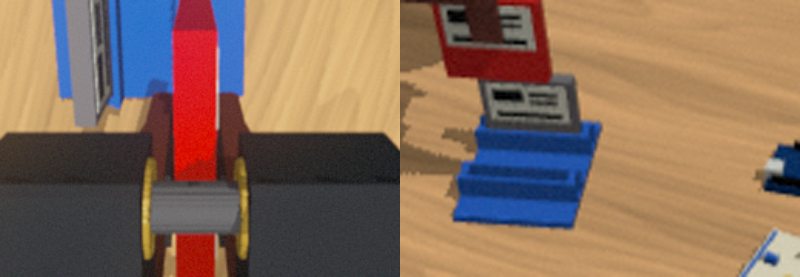

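play_rows(plan=[[-1, [0, 0, 0], [0, 0, 0.128]], [-1, [0, 0, 0], [0, 0, 0.128]], [-1, [-0.0027, -0.0434, 0], [0, 0, 0]], [-1, [-0.0027, -0.0434, 0], [0, 0, 0]], [-1, [-0.0027, -0.0434, 0], [0, 0, 0]], [-1, [-0.0027, -0.0434, 0], [0, 0, 0]], [-1, [-0.0027, -0.0434, 0], [0, 0, 0]], [-1, [-0.0027, -0.0434, 0], [0, 0, 0]], [-1, [-0.0027, -0.0434, 0], [0, 0, 0]], [-1, [0, 0, 0], [0, 0, 0]], [-1, [0, 0, 0], [0, 0, 0]]])

```text
clock: 8.48
ee_pos: [0.515, 0.0796, 0.1652]
tool_rot: [1.0, 0.012, -0.001, 0.0]
force: [-0.6, -0.4, -0.8]
gripper_width: 0.0114
```

```bash
cat > dk.py <<'E'
from h import *
def dock_pts(o,yaw):
    R=np.array([[np.cos(yaw),-np.sin(yaw)],[np.sin(yaw),np.cos(yaw)]])
    def g(x0,x1,y0,y1,z): return [[*(np.array(o)+R@np.array(q)/1e3),z/1e3] for q in((x0,y0),(x1,y0),(x1,y1),(x0,y1))]
    return [g(-55,25,-55,55,12),g(-14,14,-48.5,48.5,44),g(-7.5,7.5,-42,42,36),g(-17.5,17.5,-52,52,44)]
def draw(im,p,o,yaw):
    for P,c in zip(dock_pts(o,yaw),[(0,255,0),(255,0,255),(0,255,255),(255,255,255)]):
        cv2.polylines(im,[(proj(p,P)*8*2).round().astype(np.int32)],True,c,1,cv2.LINE_AA,3)
E
python3 - <<'E'
from dk import *
s=readout.observe(); p=camera_params('wrist'); im=get_image('wrist'); print(s['clock'],s['ee_pos'],s['tool_rot'],s['force'])
np.savez('w4.npz',im=im,**p)
b=cv2.resize(im,None,fx=2,fy=2,interpolation=2); draw(b,p,(.5055,.2085),.022)
P=np.vstack(dock_pts((.5055,.2085),.022)); u=proj(p,P)*2; print(u.min(0),u.max(0))
c=u.mean(0).astype(int); x0=max(0,min(c[0]-390,1024-780)); y0=max(0,min(c[1]-290,768-580))
save(b[y0:y0+580,x0:x0+780],'w4.png'); print(x0,y0)
E
```

```text
8.475 [0.51502383 0.07963054 0.16521602] [ 9.99931040e-01  1.16773356e-02 -1.17491361e-03  4.17594234e-04] [-0.57802149 -0.37345444 -0.83380033]
[372.14717231 -95.36376217] [555.10336311 191.70816012]
98 0
```

View pics/w4.png

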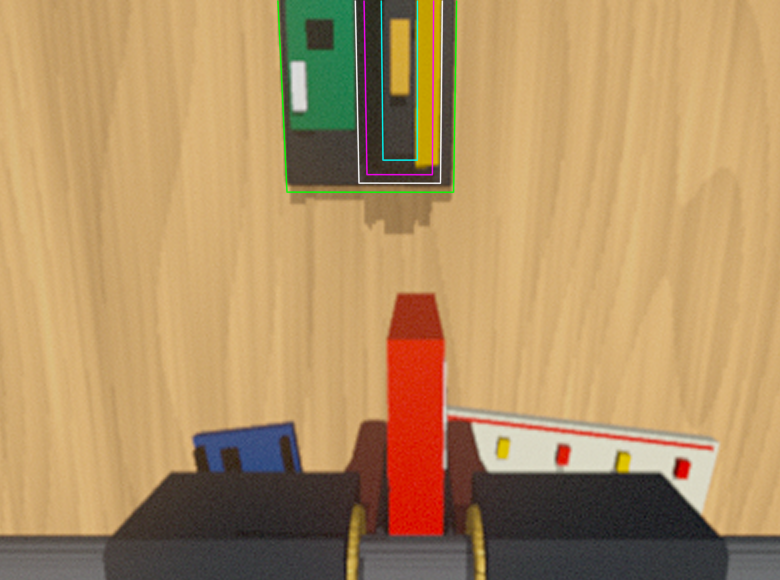

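play_rows(plan=[[-1, [-0.004, -0.043, 0], [0, 0, 0]], [-1, [-0.004, -0.043, 0], [0, 0, 0]], [-1, [0, 0, 0], [0, 0, 0]], [-1, [0, 0, 0], [0, 0, 0]], [-1, [0, 0, 0], [0, 0, 0]]])

```text
clock: 9.15
ee_pos: [0.5059, 0.1644, 0.1665]
tool_rot: [1.0, 0.011, -0.0, 0.0]
force: [-0.0, -0.4, -0.7]
gripper_width: 0.0116
```

Run:
```python
from dk import *
s=readout.observe(); p=camera_params('wrist'); im=get_image('wrist'); print(s['clock'],s['ee_pos'],s['tool_rot'],s['force'])
np.savez('w5.npz',im=im,**p)
b=cv2.resize(im,None,fx=2,fy=2,interpolation=2); draw(b,p,(.5055,.2105),.022)
save(b[0:580,120:900],'w5.png')
```

```text
9.15 [0.50590198 0.16441462 0.16650943] [ 9.99944824e-01  1.05019684e-02 -5.16853459e-05  2.33933016e-04] [-0.01955027 -0.35474948 -0.74804974]
```

View pics/w5.png

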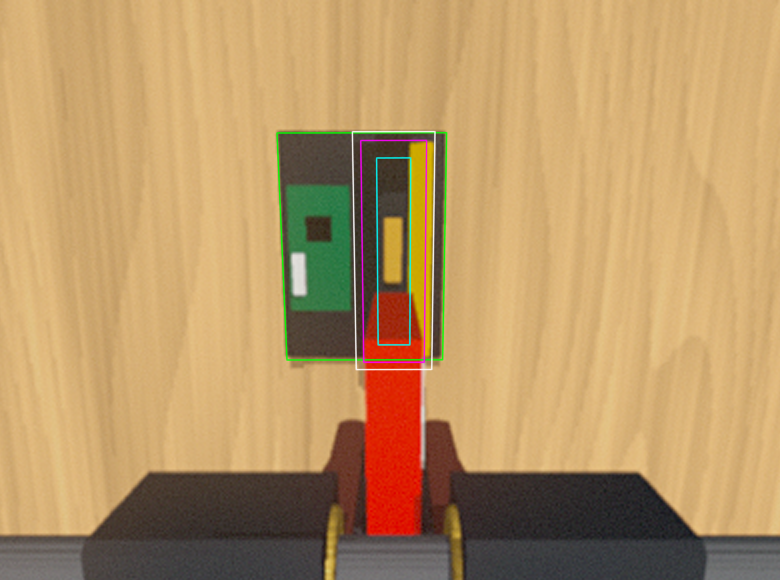

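Run:
```python
from dk import *
d=np.load('w5.npz'); p={k:d[k] for k in 'KRt'}
g=lambda x,y:[((x+120)/2-.25),(y/2-.25)]
e=np.array([.5059,.1644])
print('top end',ray(p,[g(366,338),g(421,338)],.2005)[:,:2]-e)
print('bot end',ray(p,[g(375,293),g(412,293)],.1265)[:,:2]-e)
print('contact bar',ray(p,[g(384,217),g(403,217),g(402,283),g(384,283)],.019).round(4))
```

```text
top end [[-0.00609124  0.04072048]
 [ 0.00525516  0.04095271]]
bot end [[-0.0063327   0.04034155]
 [ 0.00549265  0.0405836 ]]
contact bar [[0.5005 0.2269 0.019 ]
 [0.5095 0.2271 0.019 ]
 [0.5098 0.1958 0.019 ]
 [0.501  0.1956 0.019 ]]
```

play_rows(plan=[[-1, [0.0005, -0.023, 0], [0, 0, 0]], [-1, [0.0005, -0.023, 0], [0, 0, 0]], [-1, [0, 0, 0.02], [0, 0, 0]], [-1, [0, 0, 0.025], [0, 0, 0]], [-1, [0, 0, 0.022], [0, 0, 0]], [-1, [0, 0, 0], [0, 0, 0]], [-1, [0, 0, 0], [0, 0, 0]], [-1, [0, 0, 0], [0, 0, 0]]])

```text
clock: 10.2
ee_pos: [0.5062, 0.2117, 0.1009]
tool_rot: [1.0, 0.011, 0.001, -0.0]
force: [0.1, 0.2, -0.3]
gripper_width: 0.0123
```

Run:
```python
from dk import *
s=readout.observe(); im=get_image('scene'); t=get_image('wrist'); print(s['clock'],s['ee_pos'],s['tool_rot'],s['force'])
V=np.hstack([cv2.resize(im[130:240,320:430],(400,400),interpolation=2),cv2.resize(t[50:280,130:360],(400,400),interpolation=2)])
save(V,'w6.png')
```

```text
10.2 [0.50618433 0.21172734 0.1009313 ] [ 9.99935469e-01  1.13130626e-02  9.94895766e-04 -2.89124957e-04] [ 0.07301407  0.1647013  -0.32413489]
```

View pics/w6.png

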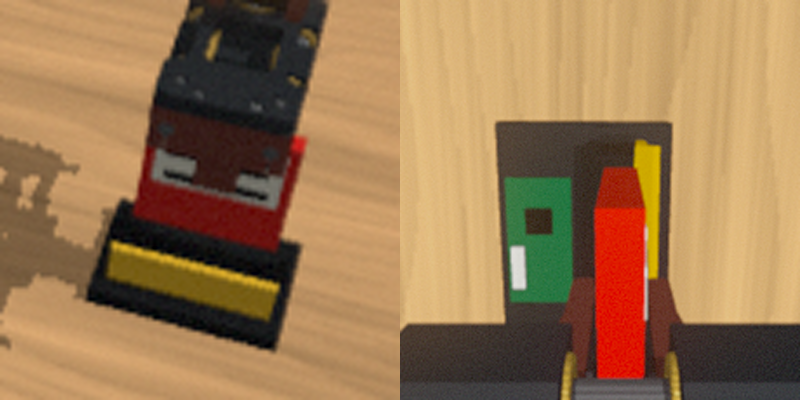

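play_rows(plan=[[-1, [0, 0.001, 0.008], [0, 0, 0]], [-1, [0, 0, 0.008], [0, 0, 0]], [-1, [0, 0, 0.008], [0, 0, 0]], [-1, [0, 0, 0.006], [0, 0, 0]], [-1, [0, 0, 0], [0, 0, 0]], [-1, [0, 0, 0], [0, 0, 0]]])

```text
clock: 11.05
ee_pos: [0.5057, 0.2109, 0.0698]
tool_rot: [1.0, 0.011, 0.0, -0.0]
force: [-0.0, -0.6, -1.9]
gripper_width: 0.012
```

play_rows(plan=[[-1, [0, 0, 0.004], [0, 0, 0]], [-1, [0, 0, 0.004], [0, 0, 0]], [-1, [0, 0, 0.003], [0, 0, 0]], [-1, [0, 0, 0.003], [0, 0, 0]], [-1, [0, 0, 0], [0, 0, 0]], [-1, [0, 0, 0], [0, 0, 0]]], newtons=60)

```text
clock: 11.8
ee_pos: [0.5056, 0.2108, 0.0562]
tool_rot: [1.0, 0.011, 0.0, -0.0]
force: [-2.7, -0.6, 3.4]
gripper_width: 0.0117
```

play_rows(plan=[[-1, [0, 0, 0.002], [0, 0, 0]], [-1, [0, 0, 0.002], [0, 0, 0]], [-1, [0, 0, 0], [0, 0, 0]], [-1, [0, 0, 0], [0, 0, 0]]])

```text
clock: 12.3
ee_pos: [0.5057, 0.2109, 0.0523]
tool_rot: [1.0, 0.012, 0.0, -0.0]
force: [-3.3, -2.1, 7.0]
gripper_width: 0.0116
```

play_rows(plan=[[-1, [0, 0, 0.001], [0, 0, 0]], [-1, [0, 0, 0.001], [0, 0, 0]], [-1, [0, 0, 0], [0, 0, 0]], [-1, [0, 0, 0], [0, 0, 0]]])

```text
clock: 12.8
ee_pos: [0.5057, 0.2109, 0.0515]
tool_rot: [1.0, 0.012, 0.0, -0.0]
force: [-5.4, -1.2, 11.8]
gripper_width: 0.0119
```

play_rows(plan=[[-1, [0, 0, 0.001], [0, 0, 0]], [-1, [0, 0, 0.001], [0, 0, 0]], [-1, [0, 0, 0], [0, 0, 0]], [-1, [0, 0, 0], [0, 0, 0]]])

```text
clock: 13.3
ee_pos: [0.5058, 0.2109, 0.0515]
tool_rot: [1.0, 0.012, 0.001, -0.0]
force: [-10.5, -3.4, 21.3]
gripper_width: 0.0116
```

play_rows(plan=[[-1, [-0.001, 0, 0], [0, 0, 0]], [-1, [-0.0005, 0, 0.0005], [0, 0, 0]], [-1, [0, 0, 0], [0, 0, 0]], [-1, [0, 0, 0], [0, 0, 0]]])

```text
clock: 13.8
ee_pos: [0.5056, 0.2109, 0.0515]
tool_rot: [1.0, 0.011, 0.002, -0.0]
force: [-6.2, -3.0, 20.8]
gripper_width: 0.0116
```

Run:
```python
from dk import *
s=readout.observe(); im=get_image('scene'); p=camera_params('wrist'); t=get_image('wrist'); print(s['clock'],s['ee_pos'],s['tool_rot'],s['force'],s['torque'])
print(proj(p,[[.5055+dx,.2105+.04,.086] for dx in(-.006,.006)]))
b=cv2.resize(im[110:240,310:440],(400,400),interpolation=2)
pc=camera_params('scene'); c,sn=np.cos(.022),np.sin(.022)
q=proj(pc,[[.5055+c*.006-sn*y,.2105+sn*.006+c*y,z] for y,z in((-.04,.086),(.04,.086),(.04,.044),(-.04,.044))])
cv2.polylines(b,[(((q-[310,110])*400/130)*8).astype(np.int32)],True,(0,255,0),1,cv2.LINE_AA,3)
save(np.hstack([b,cv2.resize(t[50:280,130:360],(400,400),interpolation=2)]),'w7.png')
```

```text
13.8 [0.50557866 0.21092237 0.05147661] [ 9.99931365e-01  1.14437145e-02  2.48296956e-03 -3.75689487e-04] [-6.22257084 -3.0404093  20.811223  ] [-0.93264673  1.40329265  0.02585744]
[[243.26796451 171.54309995]
 [272.37922002 172.14826826]]
```

View pics/w7.png

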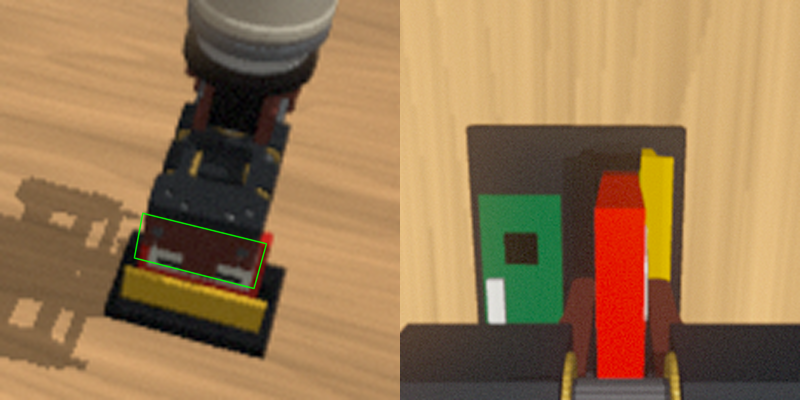

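play_rows(plan=[[-1, [-0.001, 0, 0], [0, 0, 0]], [-1, [0, 0, 0], [0, 0, 0]], [-1, [0, 0, 0], [0, 0, 0]], [-1, [0, 0, 0], [0, 0, 0]], [-1, [0, 0, 0], [0, 0, 0]], [-1, [0, 0, 0], [0, 0, 0]], [-1, [0, 0, 0], [0, 0, 0]], [-1, [0, 0, 0], [0, 0, 0]], [-1, [0, 0, 0], [0, 0, 0]], [-1, [0, 0, 0], [0, 0, 0]], [-1, [0, 0, 0], [0, 0, 0]], [-1, [0, 0, 0], [0, 0, 0]]])

```text
clock: 15.4
ee_pos: [0.5055, 0.2109, 0.0515]
tool_rot: [1.0, 0.011, 0.004, -0.0]
force: [-2.1, -2.3, 18.5]
gripper_width: 0.0115
```

Run:
```python
from dk import *
im=get_image('scene'); pc=camera_params('scene'); S=6;x0,y0=310,140
b=cv2.resize(im[y0:y0+100,x0:x0+130],None,fx=S,fy=S,interpolation=2)
c,sn=np.cos(.022),np.sin(.022)
def W(x,y,z): return [.5055+c*x-sn*y,.2105+sn*x+c*y,z]
def dr(pts,col): cv2.polylines(b,[(((proj(pc,pts)-[x0,y0])*S+S/2)*8).astype(np.int32)],True,col,1,cv2.LINE_AA,3)
dr([W(a,d,.086) for a,d in((-.006,-.04),(.006,-.04),(.006,.04),(-.006,.04))],(0,255,0))
dr([W(a,d,.093) for a,d in((-.006,-.04),(.006,-.04),(.006,.04),(-.006,.04))],(255,0,255))
dr([W(a,d,.012) for a,d in((-.055,-.055),(.025,-.055),(.025,.055),(-.055,.055))],(0,255,255))
save(b,'w8.png')
```

```text
(no output)
```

View pics/w8.png

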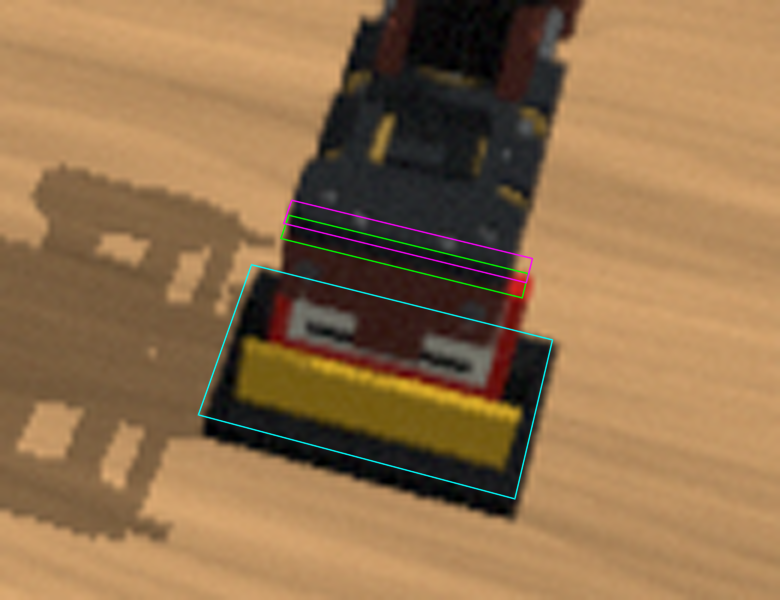

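play_rows(plan=[[-1, [0, 0, 0.0005], [0, 0, 0]], [-1, [0, 0, 0], [0, 0, 0]], [-1, [0, 0, 0], [0, 0, 0]], [-1, [0, 0, 0], [0, 0, 0]], [-1, [0, 0, 0], [0, 0, 0]], [-1, [0, 0, 0], [0, 0, 0]], [-1, [0, 0, 0], [0, 0, 0]], [-1, [0, 0, 0], [0, 0, 0]], [-1, [0, 0, 0], [0, 0, 0]], [-1, [0, 0, 0], [0, 0, 0]], [-1, [0, 0, 0], [0, 0, 0]], [-1, [0, 0, 0], [0, 0, 0]]])

```text
clock: 16.95
ee_pos: [0.5055, 0.2109, 0.0515]
tool_rot: [1.0, 0.011, 0.004, -0.001]
force: [-4.1, -2.4, 19.5]
gripper_width: 0.012
```

play_rows(plan=[[-1, [0, 0, 0], [0, 0, 0]], [-1, [0, 0, 0], [0, 0, 0]], [-1, [0, 0, 0], [0, 0, 0]], [-1, [0, 0, 0], [0, 0, 0]], [-1, [0, 0, 0], [0, 0, 0]], [-1, [0, 0, 0], [0, 0, 0]], [-1, [0, 0, 0], [0, 0, 0]], [-1, [0, 0, 0], [0, 0, 0]], [-1, [0, 0, 0], [0, 0, 0]], [-1, [0, 0, 0], [0, 0, 0]], [-1, [0, 0, 0], [0, 0, 0]], [-1, [0, 0, 0], [0, 0, 0]]])

```text
clock: 18.45
ee_pos: [0.5055, 0.2109, 0.0515]
tool_rot: [1.0, 0.011, 0.004, -0.0]
force: [-3.7, -3.2, 20.8]
gripper_width: 0.0118
```

play_rows(plan=[[-1, [0, 0, 0], [0, 0, 0]], [-1, [0, 0, 0], [0, 0, 0]], [-1, [0, 0, 0], [0, 0, 0]], [-1, [0, 0, 0], [0, 0, 0]], [-1, [0, 0, 0], [0, 0, 0]], [-1, [0, 0, 0], [0, 0, 0]], [-1, [0, 0, 0], [0, 0, 0]], [-1, [0, 0, 0], [0, 0, 0]], [-1, [0, 0, 0], [0, 0, 0]], [-1, [0, 0, 0], [0, 0, 0]], [-1, [0, 0, 0], [0, 0, 0]], [-1, [0, 0, 0], [0, 0, 0]]])

```text
clock: 19.95
ee_pos: [0.5054, 0.2109, 0.0514]
tool_rot: [1.0, 0.011, 0.004, -0.0]
force: [-3.4, -3.3, 21.0]
gripper_width: 0.0118
```

Run:
```python
from dk import *
s=readout.observe(); print(s['clock'],s['ee_pos'],s['force'])
t=get_image('wrist'); a=get_image('top')
save(np.hstack([cv2.resize(t[50:280,130:360],(300,300),interpolation=2),cv2.resize(a,(400,300))]),'w9.png')
```

```text
19.95 [0.50544935 0.21092632 0.05144169] [-3.40503961 -3.28514516 20.99837529]
```

View pics/w9.png

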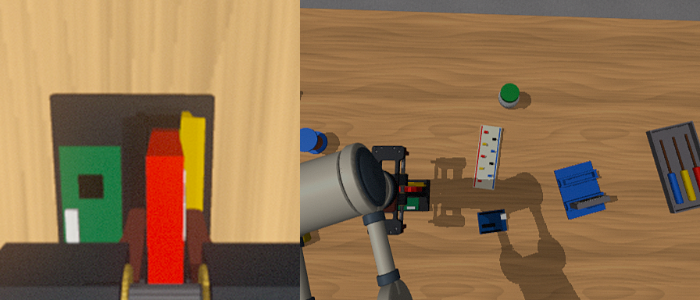

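```bash
python3 -c "
from h import *
print(arm.finish_job())"
```

```text
the job is handed in; nothing more can be done
None
```

I took the red label out of the stand, pushed it into the dock slot with the display on the lip side, and handed the job in still pressing it down. The gripper stayed closed at 60 N.

- **Home:** the tool height stopped at 0.0515 m and did not move as the downward push rose from about 12 N to 21 N. That puts the label's bottom at about 12 mm, the slot floor, and in the scene picture its visible top corner matched the expected 86 mm. I had no direct reading of the contact bar, so this rests on height, force and the pictures.
- **Hold:** it stayed pressed for about 6.5 s, ending at 21 N down, against about 9 N of spring force when flush. The label showed no slip in the fingers. The job was handed in at about 20 s of the 51 s allowed.
- **Other things:** in the last top view the grey label, breadboard, controller board and jar look unmoved by eye; I did not measure them.
- **What was not perfect:** a sideways force of 3–4 N remained at the end, down from about 10 N after I shifted the tool back. The tool was tilted by about 0.5°, which is under 0.1 mm across the label's thickness. The network found no label in the one wrist picture I tried it on, so I used colour and a projected outline there instead.

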